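# Clear the lever clamp, free its safety catch and hold the specimen clamped

## Robot

A 7-joint arm with a two-finger parallel gripper is mounted at the origin on the work surface. World frame = base frame: x ahead of the robot, y to its left, z up, the work surface at z = 0. Lengths are in mm, angles in degrees, forces in N, time in s.
With the tool pointing down it reaches from about 425 to 875 mm from the base axis. Payload 9.9 kg.
Tool frame: the origin (TCP) lies midway between the tips of the shut fingers; the grasp point (between the pads) lies 19 mm behind it; z points along the fingers, y is the line along which they close (so a half turn about z gives the same grasp; the last joint's range is limited). The gripper opens to 85 mm and grips with 20 to 120 N. Pads are 22 mm wide; open, the fingers measure 114 mm over their backs; the gripper's body (76 mm by 85 mm) begins 54 mm behind the grasp point. The pads swing forward as they close: fully open they stand 13 mm farther back than shut.
Start: joints at [-68.285, 32.985, 1.427, 82.34, -0.859, 64.687, -3.237], TCP at [301.351, 604.001, 231.289] pointing down, gripper open.
Joint ranges: [-157.87, 157.87], [-19.46, 123.44], [-87.15, 90], [11.01, 140.99], [-62.26, 242.26], [9.8, 113.94], [-161.44, 161.44]. Speed limits (degrees/s): [127.2, 127.2, 172.46, 172.46, 180, 180, 180].

## Interface

Orientations are given as a 3x3 rotation matrix whose columns are the frame's x, y, z axes.
In Python, from workcell import r gives the robot as it stands. The module is installed in compiled form; this text tells all that it offers. Calls block until the motion is done:
- r.move_ptp(position, orientation): joint-space move of the TCP to a pose.
- r.move_linear(position, vel=150, orientation=None, f_stop=None): straight line of the TCP; orientation=None keeps the orientation; vel is the mean speed in mm/s. With f_stop (N) it stops when the force on the tool has changed by that much, and returns True; else False.
- r.movej(angles): joint-space move.
- r.open_gripper() and r.grab(effort=None): open the fingers fully, or close them until they stop; effort is the grip in N (None keeps the last).
- r.sleep(seconds).
- r.ik(position, orientation): joint angles nearest the present ones, or None.
- r.sense(): the state.
- r.camera(name): name is "scene" or "top" or "wrist"; returns (picture, depth): 480x640x3 uint8, blue, green, red; 480x640 float32, mm along the optical axis (not along the pixel's ray), 0 where there is no reading.
- r.camera_info(name): a dict with "camera_matrix" (3x3 intrinsics, pixels), "k1" (the pictures are not rectified: a ray, as slopes to the right and down, at radius r is drawn at 1 + k1 r^2 times it, then the intrinsics apply), "view" (4x4, takes a point from world to camera coordinates). Camera axes: x right, y down, z forward; pixel columns grow to the right and rows downward; lengths in mm; the calibration is good to about 2 mm. A picture is of the moment at which its call begins: read the wrist's pose just before it. camera_info takes no time and is no camera call; for the wrist camera it gives the pose at the moment of the call.
A pose or a line that the arm cannot do raises r.MotionError and nothing moves.
- r.close_job(): hands the job in; it is judged then, once.
Trained networks look in the newest picture that a camera, given by its name, has taken for a name from the list of things; names that differ only in an ending like _2 or _b are one class to them, and where a whole thing is asked for, a point or a joint stands for the part that bears it (a point fixed in the world has none). Each returns a list of dicts, best first, with "confidence" (0 to 1); they miss things now and then, are a little off and sometimes report something else, mostly with a low value. They report only what shows in the picture. A call takes as long as a camera call.
- r.regions_of(camera, thing): "pixels" (480x640 bool, what is visible of it) and "bbox" ([left, top, right, bottom] in pixels, round what is visible of it).
- r.tip_of(camera, thing): "at" ([column, row] in pixels: a listed point, or the origin of a listed thing).
The state is a dict: "clock": time; "joint_pos": joint angles; "qd": joint speeds; "joint_efforts": joint torques, N m; "eef_pos": TCP position; "eef_rot": TCP orientation; "ft_force": force on the tool from outside, world axes, zero at the start; "wrist_torque": the same for the moment, N m; "finger_gap": opening from 0.0 (shut) to 1.0 (fully open); "grip_force": force on a finger pad.
Only numpy, scipy, OpenCV 4.12 (cv2) and the standard library are available. Lean on these libraries where they do the work, as an engineer would, in place of code of your own. Each camera call takes 0.05 s, during which the arm holds its last target. There are 200 camera calls.

## Task

Pick both metal offcuts off the bed of the lever clamp and put them in the yellow scrap bin, then flip the red safety catch outward, all the way over, and only then pull the clamp's black-gripped lever toward the robot as far as it goes, so that the jaw grips the round green specimen. The lever springs back if it is let go, so finish while still holding it fully pulled with the gripper. Leave the specimen in its place between the jaws and everything else on the table where it is.

Things in the scene. Friction and masses are not known exactly. Their poses are not given: they have to be found in the camera images.
- clamp: The lever clamp, fixed to the table: grey steel base. Origin: on the table; its x axis points away from the robot along the clamp (turned by up to 0.25 rad), y to the left, z up. In this frame, in mm: the base and its flat bed span x -120 to 140, y -85 to 85, up to z = 30; grey cheeks at x 65 to 115, y +-65 to +-85 rise to z = 75; the catch's post at x 41 to 75, y 122 to 148 rises to z = 90.
- fixed_jaw (a point): Top middle of the fixed steel jaw's face, 65 mm above the table, at x = -90 mm of the clamp. The jaw is 25 mm thick (x -115 to -90), 110 mm wide, and stands at the clamp's end nearest the robot.
- jaw_face (a point): Top middle of the moving jaw's face, 65 mm above the table, at x = +12 mm of the clamp while the lever is at rest; 110 mm wide, 35 mm off the bed, with a 45 mm long carriage behind it. Pulling the lever slides it toward the robot, 72 mm per rad of lever. It gives on springs: about 2 N when it meets the specimen, 6 N with the lever at its stop.
- lever_grip (a point): Middle of the lever's black rubber grip: a round bar 22 mm thick, 130 mm long, lying level along the clamp's y axis at the top of a U-shaped bail; the two 12 mm steel arms of the bail are at 100 mm either side, so the space under the grip is open. Moves with the lever.
- lever_hinge (a point): Middle of the lever's hinge axis (along the clamp's y), 50 mm above the table at x = +90 mm of the clamp. The grip's centre moves on a circle of radius 170 mm about it: at lever value q the grip stands 170 sin(0.25 - q) mm along the clamp's x from the hinge and 170 cos(0.25 - q) mm above it.
- lever (a joint): Lever angle in rad: 0 at rest (leaning 0.25 rad away from the robot), grows as it is pulled toward the robot, stop at 1.1. A spring pushes it back to 0: about 2 N at the grip at rest, up to about 9 N at the stop. While the catch is on, its finger blocks the lever's left arm.
- catch_paddle (a point): Point on the red thumb paddle of the safety catch, 45 mm from the catch's hinge axis. The paddle is 26 mm (along the clamp's x) by 10 mm thick and ends 55 mm from the axis; it stands upright with the catch on and lies outward (clamp's +y) with it flipped. Moves with the catch.
- catch_hinge (a point): Point of the catch's hinge axis (along the clamp's x) at the foot of the paddle, 100 mm above the table at x = 35, y = 135 mm of the clamp. The red blocking finger (53 mm, toward the clamp's middle) sits on the same shaft 54 mm farther along x.
- catch (a joint): Catch angle in rad: 0 catch on (paddle upright), grows as the paddle is pushed outward (the clamp's +y) and down, 1.6 at its stop, lying level. It stays where it is left; about 1 N at the paddle moves it.
- alu_offcut_mid (a point): Centre of the aluminium offcut: a block 24 (its x) by 28 (its y) by 26 mm high, about 50 g, lying on the clamp's bed.
- brass_offcut_mid (a point): Centre of the brass offcut: an upright round slug 26 mm in diameter, 28 mm high, about 125 g, standing on the clamp's bed.
- specimen_mid (a point): Centre of the specimen: a green upright resin puck with a small steel dot on top, 30 mm in diameter, 22 mm high, about 40 g, standing on the bed in front of the fixed jaw.
- scrap_bin: Yellow open scrap bin, fixed to the table to the left or right of the clamp: 160 (its x) by 150 mm, walls 4 mm thick and 60 mm high, floor 4 mm. Origin: centre of its underside, on the table.
- sample_tray: White tray of mounted samples, fixed, on the other side of the clamp: 160 by 150 mm, 40 mm high. Not to be used. Origin: centre of its underside.
- lube_bottle: Blue bottle, 56 mm in diameter, 130 mm high, bystander. Origin: centre of its underside.
- paste_jar: White jar, 60 mm in diameter, 60 mm high, bystander. Origin: centre of its underside.
- brush: Brush lying on the table, bystander.
- wrench: Wrench lying on the table, bystander.

How it is judged:
By the outcome, as a careful person would: the job done as asked, in the order asked, and still so for the second after the job is handed in, while the arm keeps its last pose, push and grip.
It also fails if it takes over 67 s, if anything falls off the work surface, if the arm or the gripper's body presses on something with over 40 N, if the wrist force passes 120 N, or if a joint passes its speed limit or range.

## Working session

There is one attempt and no reset: what is moved stays moved. The work goes in short steps, each a Python script; the robot and the scene stay as the last script left them, time stands still between calls to the robot, and variables do not carry over. Pictures are saved under pics/ and viewed, at most 10 in all, crops included, and the job is handed in when it is done.

```bash
mkdir -p pics
cat > h.py <<'E'
import numpy as np, cv2
from workcell import r
def ray(name,px):
    I=r.camera_info(name);K=np.array(I["camera_matrix"]);V=np.array(I["view"])
    d=np.array([(px[0]-K[0,2])/K[0,0],(px[1]-K[1,2])/K[1,1]]);u=d.copy()
    for _ in range(20): u=d/(1+I["k1"]*(u@u))
    R=V[:3,:3];o=-R.T@V[:3,3];return o,R.T@np.array([u[0],u[1],1.])
def at_z(name,px,z):
    o,d=ray(name,px);return o+d*(z-o[2])/d[2]
def at_depth(name,px,dep):
    o,d=ray(name,px);return o+d*dep
def cloud(name,mask,dep):
    rows,cols=np.nonzero(mask&(dep>0))
    I=r.camera_info(name);K=np.array(I["camera_matrix"]);V=np.array(I["view"])
    d=np.stack([(cols-K[0,2])/K[0,0],(rows-K[1,2])/K[1,1]],1);u=d.copy()
    for _ in range(20): u=d/(1+I["k1"]*(u**2).sum(1,keepdims=True))
    z=dep[rows,cols][:,None];P=np.hstack([u*z,z])
    return (P-V[:3,3])@V[:3,:3]
E
python3 - <<'E'
from h import *
np.set_printoptions(precision=1,suppress=True)
for c in ["top","scene"]:
    im,dep=r.camera(c);cv2.imwrite(f"pics/{c}0.png",im);np.save(c+"0.npy",dep)
    for t in ["clamp","fixed_jaw","jaw_face","lever_grip","lever_hinge","catch_paddle","catch_hinge","alu_offcut_mid","brass_offcut_mid","specimen_mid","scrap_bin","sample_tray","lube_bottle","paste_jar"]:
        for d in r.tip_of(c,t)[:2]:
            z={"fixed_jaw":65,"jaw_face":65,"lever_grip":214.7,"lever_hinge":50,"catch_paddle":145,"catch_hinge":100,"alu_offcut_mid":43,"brass_offcut_mid":44,"specimen_mid":41}.get(t,0)
            print(c,t,round(d["confidence"],2),np.array(d["at"]),at_z(c,d["at"],z))
s=r.sense();print(s["clock"],s["eef_rot"],s["ft_force"])
E
```

```text
top clamp 0.82 [310.1 242.5] [522.1  36.8   0. ]
top clamp 0.22 [311.9 272.1] [449.3  34.1   0. ]
top fixed_jaw 0.82 [311.5 278.9] [425.3  32.7  65. ]
top jaw_face 0.72 [311.8 235.8] [525.5  29.6  65. ]
top lever_grip 0.6 [307.2 165.4] [645.   29.5 214.7]
top lever_hinge 0.55 [315.2 204.7] [603.5  20.3  50. ]
top catch_paddle 0.7 [452.1 272.1] [ 421.2 -269.6  145. ]
top catch_paddle 0.61 [248.9 213.4] [564.  162.8 145. ]
top catch_hinge 0.6 [250.2 217.1] [566.5 167.3 100. ]
top catch_hinge 0.53 [193.7 259.2] [473.6 295.8 100. ]
top alu_offcut_mid 0.53 [288.8 248.5] [501.3  85.3  43. ]
top brass_offcut_mid 0.56 [331.6 246.6] [502.4 -15.4  44. ]
top specimen_mid 0.56 [310.5 271.9] [444.6  35.7  41. ]
top scrap_bin 0.42 [308.8 163.1] [725.1  35.3   0. ]
top sample_tray 0.71 [453.9 272.7] [ 437.  -306.9    0. ]
top lube_bottle 0.7 [193.2 189.2] [668.  327.9   0. ]
top lube_bottle 0.35 [311.9 231.5] [549.3  31.7   0. ]
top paste_jar 0.9 [437.6 170.7] [ 693.8 -285.6    0. ]
scene clamp 0.84 [336.8 298.9] [520.9  29.    0. ]
scene clamp 0.44 [401.9 237.2] [493.5 317.8   0. ]
scene fixed_jaw
[... 332 characters left out ...]
dle 0.46 [392.  243.5] [597.9 106.7 145. ]
scene catch_hinge 0.59 [390.7 238.7] [552.  173.2 100. ]
scene catch_hinge 0.23 [315.1 268.4] [497.4 -17.9 100. ]
scene alu_offcut_mid 0.56 [343.8 267.3] [495.2  82.6  43. ]
scene brass_offcut_mid 0.66 [318.  289.8] [503.7 -15.   44. ]
scene specimen_mid 0.68 [313.2 267.1] [442.5  39.6  41. ]
scene specimen_mid 0.43 [306.9 256.3] [405.6  60.   41. ]
scene scrap_bin 0.74 [406.4 235.2] [496.9 332.5   0. ]
scene sample_tray 0.89 [195.6 370.4] [ 451.4 -310.6    0. ]
scene lube_bottle 0.83 [468.4 268.2] [680.2 317.7   0. ]
scene paste_jar 0.96 [296.3 430.3] [ 687.5 -284.1    0. ]
1.5 [[-0.9  0.4 -0. ]
 [ 0.4  0.9 -0. ]
 [-0.  -0.  -1. ]] [ 0.5 -0.3  0.3]
```

Run:
```python
import cv2
a=cv2.imread("pics/top0.png")[130:310,170:480];cv2.imwrite("pics/top0c.png",cv2.resize(a,None,fx=2.5,fy=2.5))
a=cv2.imread("pics/scene0.png")[180:400,180:500];cv2.imwrite("pics/scene0c.png",cv2.resize(a,None,fx=2.5,fy=2.5))
```

```text
(no output)
```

View pics/top0c.png

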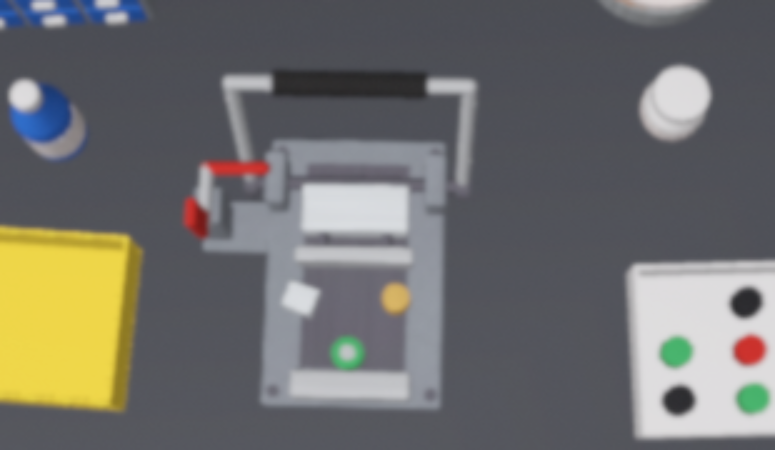

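View pics/scene0c.png

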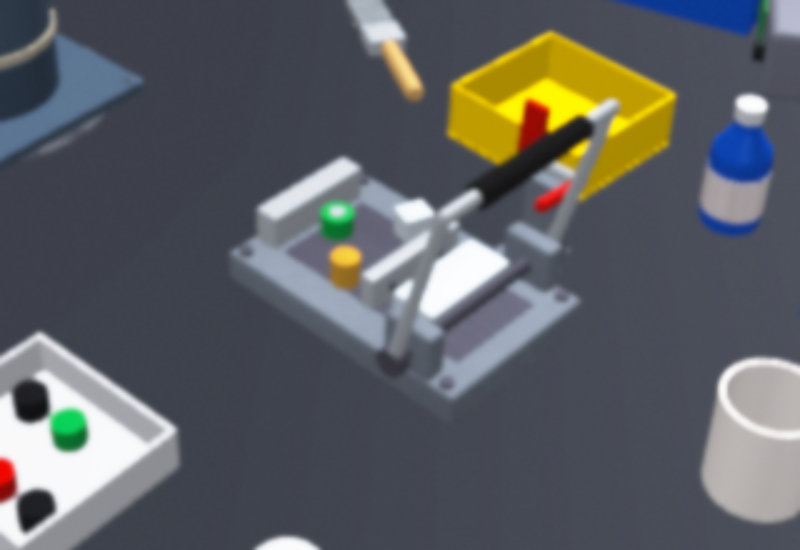

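The top view shows the alu block at crop (300,298), the brass slug at (395,298) and the specimen at (347,352). The red catch is at (195,215), the grip at (350,84), and the bin is to the left. Next I'll fit the clamp pose and the bin, then move over the bed for a closer look.

Run:
```python
from h import *
from scipy.optimize import least_squares
np.set_printoptions(precision=1,suppress=True)
# clamp pose: average of two cameras
C=np.array([[-90,0],[12,0],[132,0],[90,0],[35,135],[35,135]]);
W=np.array([[425.9,35.2],[527.8,30.6],[642.6,27.5],[605.6,26.3],[559.2,170.2],[565.9,157.9]])
f=lambda p:((C@np.array([[np.cos(p[2]),np.sin(p[2])],[-np.sin(p[2]),np.cos(p[2])]])+p[:2]-W)).ravel()
s=least_squares(f,[520,30,0],loss="soft_l1",f_scale=3);print(s.x,np.round(s.x[2],3),f(s.x).reshape(-1,2))
yaw=s.x[2];c,sn=np.cos(yaw),np.sin(yaw)
dep=np.load("scene0.npy");im=cv2.imread("pics/scene0.png")
hsv=cv2.cvtColor(im,cv2.COLOR_BGR2HSV)
m=cv2.inRange(hsv,(22,150,60),(35,255,255))>0
P=cloud("scene",m,dep);P=P[(P[:,1]>150)&(P[:,2]>48)&(P[:,2]<75)]
print(len(P),P.min(0),P.max(0),cv2.minAreaRect(P[:,:2].astype(np.float32)))
R=np.array([[-c,-sn,0],[-sn,c,0],[0,0,-1.]])
r.move_ptp([460,30,330],R)
for k in range(1):
    im,dep=r.camera("wrist");cv2.imwrite("pics/w1.png",im);np.save("w1.npy",dep)
    for t,z in [("alu_offcut_mid",43),("brass_offcut_mid",44),("specimen_mid",41),("fixed_jaw",65),("jaw_face",65),("lever_grip",214.7),("catch_paddle",145),("catch_hinge",100)]:
        for d in r.tip_of("wrist",t)[:1]: print(t,round(d["confidence"],2),np.array(d["at"]),at_z("wrist",d["at"],z))
for t in ["alu_offcut_mid","brass_offcut_mid","specimen_mid"]:
    for d in r.regions_of("wrist",t)[:1]:
        m=d["pixels"];P=cloud("wrist",m,dep);T=P[P[:,2]>np.percentile(P[:,2],95)-5]
        print(t,round(d["confidence"],2),d["bbox"],len(P),P[:,2].max(),cv2.minAreaRect(T[:,:2].astype(np.float32)))
print(r.sense()["clock"],r.sense()["joint_pos"])
```

```text
[515.9  31.8  -0.1] -0.059 [[ 0.2  1.9]
 [ 0.1  0.5]
 [ 5.1 -3.6]
 [ 0.2  0.1]
 [-0.3 -5.7]
 [-7.   6.6]]
723 [405.2 238.1  48. ] [579.  409.8  64.7] ((490.7883605957031, 324.60992431640625), (158.46371459960938, 168.0672607421875), 84.41458129882812)
alu_offcut_mid 0.65 [364.5 227. ] [497.9  80.   43. ]
brass_offcut_mid 0.65 [296.5 232.6] [500.  -8.  44.]
specimen_mid 0.84 [329.5 186.6] [443.8  37.6  41. ]
fixed_jaw 0.65 [326.2 173. ] [424.9  34.3  65. ]
lever_grip 0.25 [327.9 176.4] [415.7  35.  214.7]
catch_paddle 0.81 [461.2 301.3] [558.6 167.1 145. ]
catch_hinge 0.91 [444.5 286.3] [561. 165. 100.]
alu_offcut_mid 0.7 [350.3, 217.2, 379.3, 238.0] 532 58.0546666510483 ((498.6618957519531, 80.32440948486328), (28.33367919921875, 23.826528549194336), 67.87295532226562)
brass_offcut_mid 0.73 [286.1, 221.7, 306.1, 240.4] 380 59.41254043932829 ((495.514892578125, -8.96851921081543), (24.495380401611328, 24.736412048339844), 71.07347869873047)
specimen_mid 0.58 [316.4, 175.7, 346.5, 199.8] 480 53.66201911769274 ((445.3403015136719, 38.08708953857422), (28.219635009765625, 28.077049255371094), 86.3744888305664)
4.2583 [-22.2   9.9  15.4 103.9  -2.8  66.6  80.6]
```

View pics/w1.png

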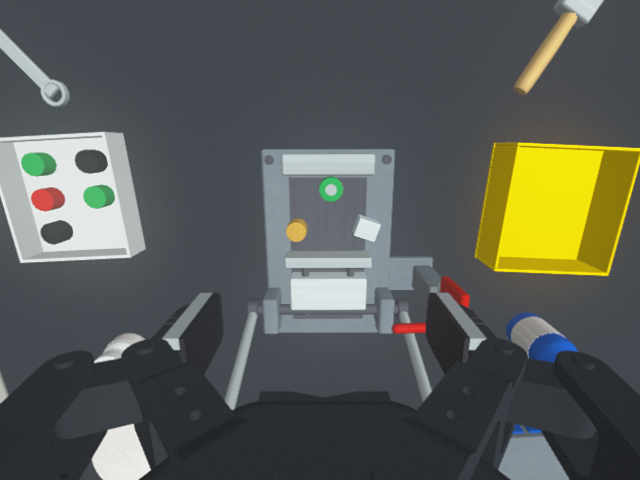

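The wrist view shows brass at px (297,230), alu at (367,228) rotated about 19°, the specimen at (331,189), and the bin empty on the right side of the image. Now I'll move both offcuts.

```bash
cat >> h.py <<'E'
YAW=-0.059; O=np.array([515.9,31.8])
def Rt(yaw):
    c,s=np.cos(yaw),np.sin(yaw);return np.array([[-c,-s,0],[-s,c,0],[0,0,-1.]])
def W(x,y,z):
    c,s=np.cos(YAW),np.sin(YAW);return [O[0]+c*x-s*y,O[1]+s*x+c*y,z]
def st(m=""):
    s=r.sense();print(m,round(s["clock"],2),np.round(s["eef_pos"],1),"F",np.round(s["ft_force"],1),"gap",round(s["finger_gap"],3),"grip",round(s["grip_force"],1),flush=True)
E
python3 - <<'E'
from h import *
np.set_printoptions(precision=1,suppress=True)
im=cv2.imread("pics/w1.png");dep=np.load("w1.npy")
m=cv2.inRange(cv2.cvtColor(im,cv2.COLOR_BGR2HSV),(22,150,60),(35,255,255))>0
P=cloud("wrist",m,dep);Q=P[(P[:,2]>50)&(P[:,2]<70)]
b=cv2.minAreaRect(Q[:,:2].astype(np.float32));print("bin",b,len(Q))
B=np.array([494,326.]); 
if abs(b[0][0]-B[0])<20 and abs(b[0][1]-B[1])<20 and min(b[1])>135: B=np.array(b[0])
print(B)
for n,p,yaw,dx in [("alu",(498.3,80.2),YAW-.21,-25),("brass",(497.5,-8.5),YAW,25)]:
    r.move_ptp([*p,150],Rt(yaw))
    r.move_linear([*p,60],vel=200)
    hit=r.move_linear([*p,33],vel=60,f_stop=8);st(f"{n} down {hit}")
    r.grab(40);st("grab")
    if r.sense()["finger_gap"]<.15: break
    r.move_linear([*p,200],vel=200);st("lifted")
    r.move_ptp([B[0]+dx,B[1],200],Rt(YAW))
    r.move_linear([B[0]+dx,B[1],50],vel=200)
    st("at bin");r.open_gripper()
    r.move_linear([B[0]+dx,B[1],200],vel=300)
if n=="brass":
  r.move_ptp([460,60,330],Rt(YAW))
  im,_=r.camera("wrist");cv2.imwrite("pics/w2.png",im);st()
  for t,z in [("alu_offcut_mid",17),("brass_offcut_mid",18),("specimen_mid",41),("catch_hinge",100)]:
    for d in r.tip_of("wrist",t)[:1]: print(t,round(d["confidence"],2),np.array(d["at"]),at_z("wrist",d["at"],z))
E
```

```text
bin ((477.4784851074219, 196.6962432861328), (408.8719482421875, 160.69430541992188), 84.2518539428711) 2974
[494. 326.]
alu down False 6.24 [498.1  80.1  32.7] F [ 0.6 -0.3  0.1] gap 1.003 grip 0.0
grab 6.8 [498.4  80.3  33.3] F [-0.1  0.   5.3] gap 0.322 grip 39.3
lifted 7.78 [497.6  80.1 199. ] F [-0.4 -0.7 -0.4] gap 0.316 grip 39.1
at bin 9.66 [469.9 325.7  51. ] F [-0.6  0.7 -0.3] gap 0.321 grip 39.1
brass down False 13.39 [497.3  -8.6  32.8] F [-0.4 -0.5 -0.6] gap 1.002 grip 0.0
grab 13.97 [497.6  -8.5  33.3] F [-0.7  0.5  5.8] gap 0.288 grip 39.1
lifted 14.96 [496.8  -8.4 199. ] F [-0.6 -0.2 -1.3] gap 0.287 grip 39.3
at bin 17.12 [519.9 325.9  51.1] F [-0.3  1.  -1.5] gap 0.29 grip 39.3
 19.6 [460.2  61.5 329.1] F [-0.2  0.2 -0. ] gap 1.0 grip 0.0
alu_offcut_mid 0.61 [520.9 195.7] [472.6 322.5  17. ]
brass_offcut_mid 0.7 [522.  229.6] [519.3 327.7  18. ]
specimen_mid 0.96 [304.  189.7] [445.6  35.9  41. ]
catch_hinge 0.88 [415.8 290.9] [564.2 162.1 100. ]
```

Run:
```python
from h import *
r.grab(30)
p=W(33,105,215)
best=None
for sg in (1,-1):
    try: j=r.ik(p,Rt(YAW+sg*np.pi/2))
    except r.MotionError: j=None
    print(sg,None if j is None else np.round(j,1))
    if j is not None and (best is None or abs(j[6])<abs(best[1][6])): best=(sg,j)
sg=best[0];R=Rt(YAW+sg*np.pi/2)
r.move_ptp(p,R)
r.move_linear(W(33,105,138),vel=150);st("beside")
for q in np.linspace(0,1.57,7):
    y=135+38*np.sin(q)-5*np.cos(q)-11; z=100+38*np.cos(q)+5*np.sin(q)
    r.move_linear(W(33,y+2*np.cos(q),z-2*np.sin(q)),vel=60);st(f"q{q:.2f}")
r.move_linear(W(33,168,106),vel=60)
print(r.move_linear(W(33,168,95),vel=25,f_stop=10));st("pressed")
r.move_linear(W(33,168,230),vel=200)
r.move_ptp(W(40,60,330),R)
r.open_gripper()
for c in ["scene","top"]:
    im,dep=r.camera(c);cv2.imwrite(f"pics/{c}3.png",im)
    for t,z in [("catch_paddle",100),("lever_grip",214.7)]:
        for d in r.tip_of(c,t)[:1]: print(c,t,round(d["confidence"],2),at_z(c,d["at"],z))
print("expect",W(35,180,100),W(132,0,215));st()
a=cv2.imread("pics/scene3.png")[180:400,180:500];cv2.imwrite("pics/scene3c.png",cv2.resize(a,None,fx=2.5,fy=2.5))
```

```text
1 [-16.2  24.9  -3.1  99.7   1.6  55.4 156.7]
-1 [-36.   27.1  26.9 100.4 -14.5  55.9  -6.9]
beside 22.54 [555.5 134.5 138.7] F [-0.7 -0.3  0.4] gap -0.004 grip 0.0
q0.00 22.96 [556.  151.4 138.2] F [-0.  -0.7  0.4] gap 0.0 grip 0.0
q0.26 23.27 [556.5 161.2 137.4] F [-0.8  0.3 -0.2] gap 0.001 grip 0.0
q0.52 23.59 [557.  170.6 134.1] F [-0.1 -0.2  0.3] gap -0.004 grip 0.0
q0.78 23.91 [557.4 178.9 128.6] F [ 0.7 -0.2 -0.3] gap -0.002 grip 0.0
q1.05 24.23 [557.7 185.4 121.1] F [-0.7  0.5 -0.8] gap -0.001 grip 0.0
q1.31 24.54 [558.  189.7 112.2] F [-0.   0.3  1.1] gap -0.002 grip 0.0
q1.57 24.86 [559.2 191.3 104.2] F [-3.4 -1.2 17.4] gap 0.001 grip 8.6
True
pressed 25.37 [558.7 197.5 104.1] F [-2.2 -0.9  9.1] gap -0.0 grip 4.7
scene catch_paddle 0.51 [559.22098526 210.21819829 100.        ]
scene lever_grip 0.68 [642.91290554  26.90562557 214.7       ]
top lever_grip 0.76 [650.77434121  38.09142946 214.7       ]
expect [np.float64(561.4529398713987), np.float64(209.4229987053274), 100] [np.float64(647.6703206377529), np.float64(24.016517551648448), 215]
 27.88 [559.4  89.3 330. ] F [-0.2 -0.5 -0.2] gap 0.996 grip 0.0
```

View pics/scene3c.png

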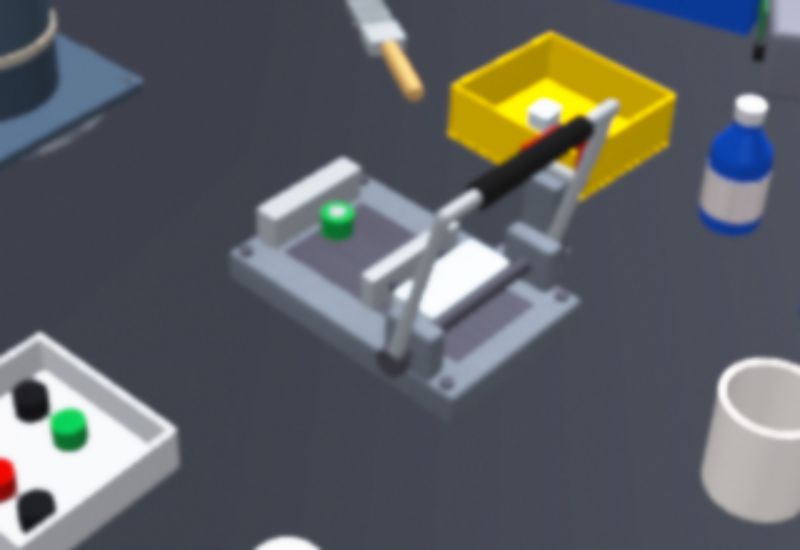

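The catch lies flat, pressed against its stop, and the alu block shows in the bin. Now the lever.

```bash
cat >> h.py <<'E'
from scipy.spatial.transform import Rotation
def pose(q,off=0.):
    t=0.6*q/1.1; c,s=np.cos(YAW),np.sin(YAW)
    R=Rotation.from_rotvec(-t*np.array([-s,c,0])).as_matrix()@Rt(YAW-np.pi/2)
    g=np.array(W(90+170*np.sin(.25-q)+off,0,50+170*np.cos(.25-q)))
    return g+19*R[:,2],R
E
python3 - <<'E'
from h import *
for q in (0,.5,1.1,1.15):
    p,R=pose(q);j=r.ik(p,R);print(q,np.round(p,1),None if j is None else np.round(j,1))
p,R=pose(0)
r.move_ptp(p+[0,0,100],R)
r.move_linear(p+[0,0,40],vel=150)
print(r.move_linear(p,vel=80,f_stop=10));st("down")
r.grab(60);st("grab")
for q in np.arange(.1,1.06,.1):
    p,R=pose(q);r.move_linear(p,vel=80,orientation=R);st(f"q{q:.2f}")
im,_=r.camera("wrist");cv2.imwrite("pics/w4.png",im)
im,_=r.camera("scene");cv2.imwrite("pics/s4.png",cv2.resize(im[180:400,180:500],None,fx=2.5,fy=2.5))
E
```

```text
0 [647.7  24.  195.7] [-22.5  35.   27.9  90.1 -18.2  59.4   7. ]
0.5 [568.9  28.7 196.4] [-29.7  21.3  27.3 116.4 -14.7  29.7   3.1]
1.1 [489.   33.4 146.5] None
1.15 [483.9  33.7 140.3] None
False
down 29.61 [648.   23.9 195.9] F [ 0.5 -0.1  1.1] gap 0.994 grip 0.0
grab 30.23 [648.4  24.  196.1] F [3.4 0.1 1.3] gap 0.234 grip 58.7
q0.10 30.57 [632.7  24.9 199.8] F [ 4.7 -1.2  1.7] gap 0.235 grip 59.2
q0.20 30.93 [617.7  25.7 201.7] F [ 5.9 -1.7  3.4] gap 0.242 grip 59.0
q0.30 31.27 [602.5  26.5 202.2] F [ 6.4 -1.2  4.7] gap 0.241 grip 58.9
q0.40 31.62 [585.9  27.4 200.5] F [ 3.7 -1.4  8.8] gap 0.236 grip 61.1
q0.50 31.98 [571.   28.2 197.9] F [ 2.9 -2.3 11.1] gap 0.239 grip 61.0
q0.60 32.33 [555.7  29.  192.8] F [ 3.5 -2.9  8.2] gap 0.234 grip 61.7
q0.70 32.67 [539.4  30.  185.7] F [-2.4 -3.3 13.2] gap 0.237 grip 62.6Traceback (most recent call last):
  File "<stdin>", line 10, in <module>
workcell.MotionError: the arm cannot follow that straight line within its joint ranges
```

```bash
sed -i 's|def pose(q,off=0.):|def pose(q,off=0.,t=None):|; s|    t=0.6\*q/1.1; c,s|    t=0.6*q/1.1 if t is None else t; c,s|' h.py
python3 - <<'E'
from h import *
print(np.round(r.sense()["joint_pos"],1))
for q in (.8,.95,1.15):
  for t in (.4,.3,.2,.1,0,-.15):
    p,R=pose(q,0,t);j=r.ik(p,R);print(q,t,None if j is None else np.round(j,1))
E
```

```text
[-34.4  18.4  29.6 126.6 -17.4  16.4   4.5]
0.8 0.4 [-34.9  17.9  28.8 130.1 -18.   12.2   4.6]
0.8 0.3 [-33.8  19.2  29.6 125.2 -17.2  21.7   4.6]
0.8 0.2 [-32.4  21.1  29.8 120.4 -17.   30.7   5.2]
0.8 0.1 [-30.9  23.4  30.  115.6 -17.1  39.3   6. ]
0.8 0 [-29.4  26.1  30.2 110.9 -17.4  47.5   6.8]
0.8 -0.15 [-27.2  30.5  30.4 104.  -17.8  59.2   7.8]
0.95 0.4 [-43.   20.1  39.4 134.  -48.5  11.   35. ]
0.95 0.3 [-33.7  19.   28.2 128.9 -18.1  18.    4.9]
0.95 0.2 [-32.5  20.8  28.8 124.1 -17.6  27.2   5.3]
0.95 0.1 [-31.   22.9  29.1 119.4 -17.5  35.8   6. ]
0.95 0 [-29.6  25.5  29.3 114.7 -17.6  44.    6.7]
0.95 -0.15 [-27.6  29.8  29.7 107.9 -18.   55.8   7.9]
1.15 0.4 [ -6.3  17.6 -11.1 137.7  73.9  11.3 -91.2]
1.15 0.3 [-31.8  19.8  24.5 133.6 -20.5  12.2   6.3]
1.15 0.2 [-31.3  21.3  26.  128.8 -19.2  21.6   6.2]
1.15 0.1 [-30.2  23.2  26.8 124.1 -18.6  30.5   6.5]
1.15 0 [-29.   25.6  27.2 119.5 -18.4  38.8   7. ]
1.15 -0.15 [-27.1  29.7  27.7 112.8 -18.3  50.7   8. ]
```

Run:
```python
from h import *
tt=lambda q: .38-.4*(q-.7)
for q in (.8,.9,1.0,1.06):
    p,R=pose(q,0,tt(q));r.move_linear(p,vel=80,orientation=R);st(f"q{q:.2f}")
p,R=pose(1.14,0,tt(1.14));print(r.move_linear(p,vel=30,orientation=R,f_stop=18));st("end")
s=r.sense();g=s["eef_pos"]-19*np.array(s["eef_rot"])[:,2]
h=np.array(W(90,0,50));d=(g-h);fx=d[0]*np.cos(YAW)+d[1]*np.sin(YAW)
print("q est",.25-np.arctan2(fx,d[2]),"rad",np.hypot(fx,d[2]))
im,_=r.camera("scene");cv2.imwrite("pics/s4.png",cv2.resize(im[180:400,180:500],None,fx=2.5,fy=2.5))
for t,z in [("jaw_face",65),("specimen_mid",41),("lever_grip",162)]:
    for dd in r.tip_of("scene",t)[:1]: print(t,dd["confidence"],at_z("scene",dd["at"],z))
print("expect jaw",W(-67,0,65))
```

```text
q0.80 33.05 [525.   31.  177.4] F [ 3.8 -3.9  3.4] gap 0.234 grip 62.4
q0.90 33.42 [510.1  31.9 167.2] F [ 7.7 -2.  -2.3] gap 0.24 grip 62.4
q1.00 33.8 [497.7  32.9 156.5] F [10.  -2.5 -3.1] gap 0.238 grip 63.2
q1.06 34.08 [490.3  33.2 149.5] F [ 8.5 -2.6  2.6] gap 0.236 grip 63.9
True
end 34.5 [483.8  33.7 142.4] F [-6.  -0.2 19.7] gap 0.236 grip 66.2
q est 1.099905969130977 rad 168.06293044493825
jaw_face 0.94 [465.81344121  31.79481754  65.        ]
specimen_mid 0.58 [294.81718388 291.22940749  41.        ]
lever_grip 0.7 [475.18351753  30.45383508 162.        ]
expect jaw [np.float64(449.01657967629205), np.float64(35.750707000299656), 65]
```

View pics/s4.png

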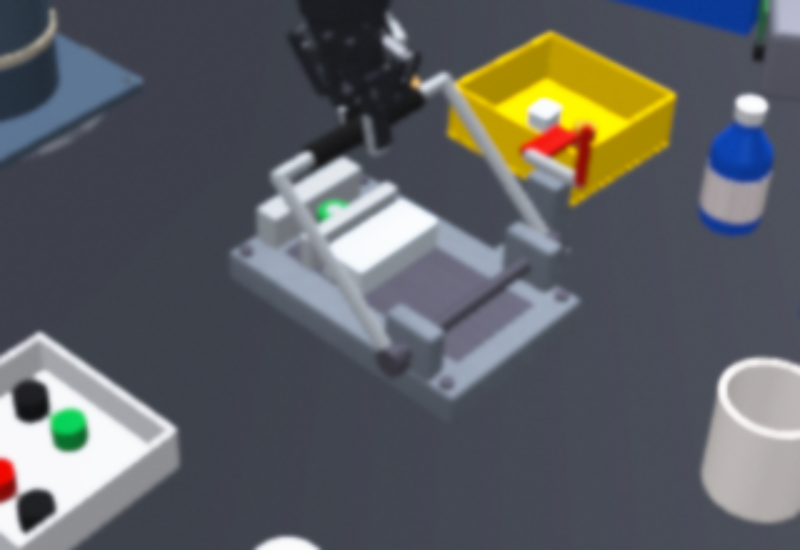

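Run:
```python
from h import *
c,s=np.cos(YAW),np.sin(YAW); X=np.array([c,s,0]);Z=np.array([0,0,1.])
T=-.66*X-.75*Z; N=-.75*X+.66*Z
def tn(m):
    q=r.sense();f=np.array(q["ft_force"]);g=q["eef_pos"]-19*np.array(q["eef_rot"])[:,2]-np.array(W(90,0,50))
    fx=g@X;print(m,round(q["clock"],2),"pull",round(-f@T,1),"radial",round(f@N,1),"q",round(.25-np.arctan2(fx,g[2]),3),"r",round(np.hypot(fx,g[2]),1),flush=True)
tn("now")
r.move_linear(np.array(r.sense()["eef_pos"])+2.5*N,vel=20);tn("out")
p0=np.array(r.sense()["eef_pos"])
for k in range(1,9):
    r.move_linear(p0+1.5*k*T,vel=20);tn(k)
    if -np.array(r.sense()["ft_force"])@T>27: break
r.sleep(.5);tn("hold");st()
im,_=r.camera("top");cv2.imwrite("pics/t5.png",cv2.resize(im[130:310,170:480],None,fx=2.5,fy=2.5))
```

```text
now 34.7 pull 10.5 radial 15.6 q 1.099 r 168.1
out 34.98 pull 5.4 radial -15.3 q 1.081 r 168.4
1 35.27 pull 6.9 radial 5.6 q 1.09 r 168.2
2 35.52 pull 7.0 radial 7.9 q 1.097 r 168.2
3 35.77 pull 13.1 radial 14.6 q 1.1 r 168.1
4 36.02 pull 18.4 radial 22.7 q 1.103 r 168.0
5 36.27 pull 24.0 radial 30.2 q 1.106 r 167.9
6 36.52 pull 30.2 radial 37.7 q 1.11 r 167.9
hold 37.02 pull 29.7 radial 38.5 q 1.109 r 167.9
 37.02 [483.   33.9 141.1] F [-9.4 -2.5 47.8] gap 0.235 grip 69.1
```

View pics/t5.png

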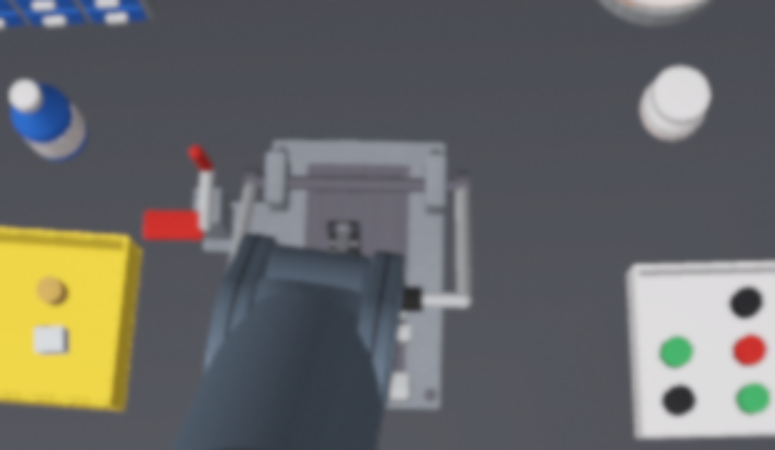

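The stop shows as a clear knee in the pull force at q≈1.10, and both offcuts are in the bin with the catch flat outward. I'll ease the excess load while staying firmly on the stop, then hand in.

Run:
```python
from h import *
c,s=np.cos(YAW),np.sin(YAW); X=np.array([c,s,0]);Z=np.array([0,0,1.])
T=-.66*X-.75*Z; N=-.75*X+.66*Z
p=np.array(W(0,0,0))*0+np.array(r.sense()["eef_pos"])
def f():
    q=r.sense();F=np.array(q["ft_force"]);return -F@T,F@N,q["clock"],q["eef_pos"]
print(f())
# target offsets are relative to the measured pose, which already sags back from the command
r.move_linear(p+1.0*T+.5*N,vel=20);r.sleep(.2);print(f())
for _ in range(3):
    a=f()
    if a[0]>16 and abs(a[1])<30: break
    p=np.array(a[3]);r.move_linear(p+3.5*T+(0.8*N if a[1]>20 else 0*N),vel=20);r.sleep(.2);print(f())
a=f();st("final")
if 14<a[0]<32 and abs(a[1])<35: print(r.close_job())
```

```text
(np.float64(29.911982804986142), np.float64(37.724419373393246), 37.0667, array([483.00756966,  33.86069099, 141.08606876]))
(np.float64(16.970515334740448), np.float64(22.461967617738416), 37.5833, array([483.57075493,  33.77235596, 142.03895364]))
final 37.58 [483.6  33.8 142. ] F [-5.8 -2.5 27.6] gap 0.237 grip 66.9
the job is handed in; nothing more can be done
None
```

The job is handed in at about 38 s, with no verdict returned: both offcuts are in the scrap bin, the catch is flipped fully outward, and the gripper is still holding the lever at its stop, which puts the jaw on the specimen (last seen between the jaws just before the final pull).

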